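Tip the standing cork brick down into its tray and slide it home

TASK

The cork yoga brick has been left standing on its end in the stowage tray. Tip it over towards the blue end stop so that it lies on its broad face between the tray's rails, then push it along the tray until its end is snug and square against the stop. Leave the bottle and the weight disc where they are, and leave the brick lying untouched.

Things in the scene. Friction and masses are not known exactly. Their poses are not given: they have to be found in the camera images.
- brick: Cork yoga brick, brown, loose, 0.55 to 0.9 kg, 140 (its x) by 90 (its y) by 225 mm (its z, the length): too thick to grasp. Origin at the centre of the end face it stands on at the start. It stands in the tray, away from the stop, broad faces (+y, -y) turned to the tray's ends within 0.12 rad. It falls by itself once its top is pushed about 90 mm; its upper edge rises to 250 mm above the bench on the way.
- brick_mid (a point): Centre of the same brick (112.5 mm from either end along its z), axes as the brick's: 119 mm above the bench with the brick standing, 51 mm with it lying on its broad face. Once tipped over, its leading end lies some 3 to 9 cm short of the stop; sliding it takes about 3 to 12 N.
- tray: Tray fixed to the bench: a straight channel open at both ends, 500 mm long along its own y, black rubber floor with its top 6 mm above the bench, white rails along both long sides, 24 mm high above the bench, 190 mm apart inside. Origin on the bench under the tray's centre; y runs along the tray, x across it.
- stop: Blue end stop, fixed on the tray floor near one end of the tray (it may be the +y or the -y end): a block 150 mm across the tray (its x), 20 mm thick along the tray (its y), 60 mm high, with a bright strip on top. Origin at the centre of its underside, so its faces lie 10 mm either side along y; axes parallel to the tray's.
- bottle: Blue drinks bottle, loose, standing upright on the bench, 68 mm across, 190 mm high, black cap; bystander. Origin at the centre of its underside.
- disc: Steel weight disc, loose, lying flat on the bench, 120 mm across, 26 mm thick; bystander. Origin at the centre of its underside.
Mind the look-alikes: they are no part of the job. There is more than one size of the brick; the one meant has the size given above.

How it is judged:
On the way:
1. the brick has been tipped over and lies on its broad face in the tray, at rest (angle between brick's own z axis and vertical between 1.48 and 1.66 rad and angle between brick's own x axis and vertical between 1.48 and 1.66 rad and height (world z) of brick_mid below 0.058 m and x of brick_mid in the frame of tray between -0.035 and 0.035 m and y of brick_mid in the frame of tray between -0.16 and 0.16 m and linear speed of brick below 0.02 m/s and angular speed of brick below 0.1 rad/s), for 0.2 s.
At the end, for the whole second after the job is handed in: The brick lies at rest on its broad face (within 5 degrees) between the rails, centred across the tray within 35 mm, its end within 8 mm of the blue stop's face and square to it within 0.08 rad (all of step 1 and y of brick_mid in the frame of stop between -0.1305 and 0.1305 m and angle between the z axis of brick and the y axis of stop, either way round below 0.08 rad); the robot touches nothing.
It fails at once if the drinks bottle is shifted by more than 30 mm (distance of bottle from where it was at the start of the episode above 0.03 m).
It fails at once if the weight disc is shifted by more than 30 mm (distance of disc from where it was at the start of the episode above 0.03 m).
It fails at once if the bottle is knocked over (angle between bottle's own z axis and vertical above 0.5 rad).
It also fails if it takes over 48 s, if anything falls off the work surface, if the arm or the gripper's body presses on something with over 40 N, if the wrist force passes 120 N, or if a joint passes its speed limit or range.

ROBOT

A 7-joint arm with a two-finger parallel gripper is mounted at the origin on the work surface. World frame = base frame: x ahead of the robot, y to its left, z up, the work surface at z = 0. Lengths are in m, angles in rad, forces in N, time in s.
With the tool pointing down it reaches from about 0.425 to 0.875 m from the base axis. Payload 4.7 kg.
Tool frame: the origin (TCP) lies midway between the tips of the shut fingers; the grasp point (between the pads) lies r.grip_point_offset behind it (r.grip_point_offset is the distance from the TCP to the grasp point, in m); z points along the fingers, x is the direction in which the jaws open and shut, and the axes are right-handed (so a half turn about z gives the same grasp; the last joint's range is limited). The gripper opens to 85 mm and grips with 20 to 120 N. Pads are 22 mm wide; open, the fingers measure 114 mm over their backs; the gripper's body (76 mm by 85 mm) begins 54 mm behind the grasp point. The pads swing forward as they close: fully open they stand 13 mm farther back than shut.
Start: joints at [1.131, 0.321, -0.07, 1.45, 0.023, 1.371, -0.057], TCP at [0.285, -0.584, 0.231] pointing down, gripper open.
Joint ranges: [-2.86, 2.86], [-0.3, 2.09], [-1.38, 1.24], [0.06, 2.45], [-1.56, 4.7], [0.09, 2.05], [-2.69, 2.69]. Speed limits (rad/s): [2.57, 2.57, 3.14, 3.14, 3.14, 3.14, 3.14].

INTERFACE

Orientations are given as a rotation vector (axis times angle).
In Python, from plant import r gives the robot as it stands.
- The arm moves only by the tool jog_arm, never from a script. Its argument "commands" is a list of rows, each a list of 3 entries, a list of its own where there are three numbers: the shift along the tool's x, y, z in m, then the turn, a rotation vector about the tool's x, y, z in degrees, then the finger opening in m, from 0 to 0.0854. A call has 1 to 20 rows; each row shifts and turns the commanded pose from where the row before left it, along the tool's axes as they then stand; what a row does not reach is not made up. A row lasts 1/10 s, in which the tool goes at most 50 mm and 8.59 degrees, less where a joint would pass 70% of its speed; a pose out of reach is approached as far as the arm can. A call with a gripper value outside its range is refused whole. The fingers move at their own pace and stop on an object; "squeeze" is the grip in N (left out, the last holds). Time passes only in rows, so rows that do not move let the fingers close. It gives the time, the measured TCP pose, the force and the opening at its end, in the units of the state.
- r.read_state(): the state, without advancing time (a new reading comes with each control period).
- r.capture(name): name is "side" or "top"; returns (picture, depth): 384x512x3 uint8, red, green, blue; 384x512 float32, m along the optical axis (not along the pixel's ray), 0 where there is no reading.
- r.calibration(name): a dict with "intrinsics" (3x3 intrinsics, pixels), "T" (4x4, takes a point from camera to world coordinates). Camera axes: x right, y down, z forward; pixel columns grow to the right and rows downward; lengths in m; the calibration is good to about 2 mm. A picture is of the moment at which its call begins. calibration takes no time and is no camera call.
- r.close_job(): hands the job in, once; it reports no verdict.
The state is a dict: "clock": time; "q": joint angles; "dq": joint speeds; "joint_efforts": joint torques, N m; "position": TCP position; "eef_rot": TCP orientation; "wrist_force": force on the tool from outside, world axes, zero at the start; "wrist_torque": the same for the moment, N m; "gripper_width": finger opening in m.
Only numpy, scipy, OpenCV 4.12 (cv2) and the standard library are available. Lean on these libraries where they do the work, as an engineer would, in place of code of your own. Each camera call takes 0.05 s, during which the arm holds its last target.

## Working session

There is one attempt and no reset: what is moved stays moved. The work goes in short steps, Python scripts to look and compute and a tool call to move; the robot and the scene stay as the last step left them, time stands still between calls to the robot, and variables do not carry over. Pictures are saved under pics/ and viewed, and the job is handed in when it is done.

Besides the shell and the picture viewer there is one more tool, called after ">>>" as a command line: name --argument value ..., lists and objects as JSON in quotes. jog_arm: Moves the arm, as the interface text tells. Its arguments: {"type":"object","properties":{"commands":{"type":"array","items":{"type":"array"}},"squeeze":{"type":"number"}},"required":["commands"]}

```bash
mkdir -p pics; ls; cat > h.py <<'E'
import numpy as np, cv2
from plant import r
def cap(n,f):
    p,d=r.capture(n); cv2.imwrite('pics/'+f+'.png',p[:,:,::-1]); np.savez('pics/'+f+'.npz',p=p,d=d); return p,d
def pts(n,d):
    c=r.calibration(n);K=np.array(c['intrinsics']);T=np.array(c['T'])
    v,u=np.mgrid[:d.shape[0],:d.shape[1]]
    P=np.stack([(u-K[0,2])/K[0,0]*d,(v-K[1,2])/K[1,1]*d,d],-1)
    W=P@T[:3,:3].T+T[:3,3]; W[d==0]=np.nan
    return W
E
python3 - <<'E'
from h import *
for n in('side','top'):
    cap(n,n+'0'); c=r.calibration(n); print(n,c)
s=r.read_state();print(s['clock'],s['position'],s['eef_rot'],s['wrist_force'],s['gripper_width'],r.grip_point_offset)
E
```

```text
pics
side {'intrinsics': array([[371.31286289,   0.        , 252.17775502],
       [  0.        , 371.31286289, 193.49260267],
       [  0.        ,   0.        ,   1.        ]]), 'T': array([[-0.93298746, -0.33851257,  0.12224418,  0.36800233],
       [-0.35989483,  0.8804886 , -0.30857015,  0.16459624],
       [-0.00317973, -0.33188713, -0.94331374,  0.97336747],
       [ 0.        ,  0.        ,  0.        ,  1.        ]])}
top {'intrinsics': array([[404.74145883,   0.        , 261.05809563],
       [  0.        , 404.74145883, 187.29877713],
       [  0.        ,   0.        ,   1.        ]]), 'T': array([[-0.01314349, -0.98217713,  0.18749756,  0.31169913],
       [-0.99953075,  0.018094  ,  0.024716  , -0.11144965],
       [-0.02766807, -0.18708473, -0.98195406,  1.00924786],
       [ 0.        ,  0.        ,  0.        ,  1.        ]])}
0.1 [ 0.28468719 -0.583818    0.23034288] [-2.66353160e+00  1.66433518e+00  2.32534302e-03] [0.11749945 0.30540392 0.07664628] 0.08537315093579656 0.0187
```

View pics/side0.png

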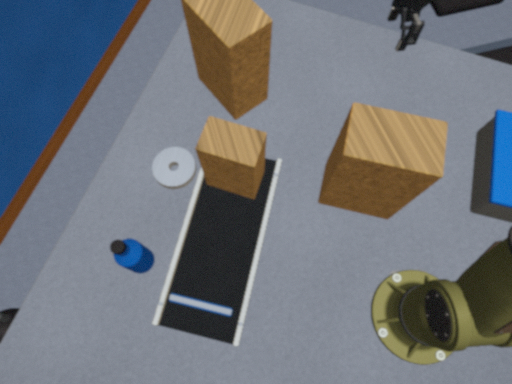

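View pics/top0.png

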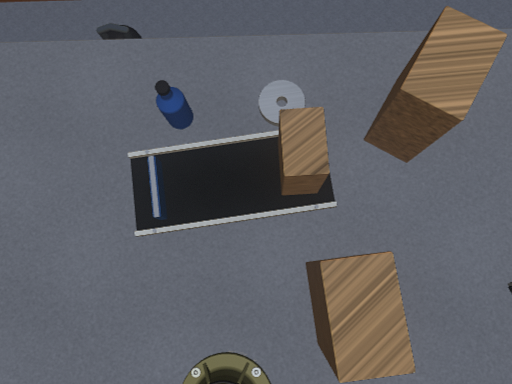

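The side view shows the tray with the bright stop strip at (200,305). A brick stands in the tray at (232,160), with larger look-alikes at (230,50) and (385,160) outside it. The bottle is at (133,255) and the disc at (173,167). In the top view the tray brick is at (303,150), the look-alikes at (440,80) and (365,315), the strip at (154,186), the bottle at (175,105) and the disc at (282,101). The tray brick is the candidate, so I'll measure it and check a crop.

```bash
python3 - <<'E'
from h import *
z=np.load('pics/top0.npz');p,d=z['p'],z['d'];W=pts('top',d)
hsv=cv2.cvtColor(p,cv2.COLOR_RGB2HSV)
def rect(m,name,lab=True):
    n,L,S,C=cv2.connectedComponentsWithStats(m.astype(np.uint8))
    for i in range(1,n):
        if S[i,4]<40: continue
        q=W[L==i]; q=q[~np.isnan(q[:,0])]
        R=cv2.minAreaRect((q[:,:2]*1000).astype(np.float32)); print(name,S[i,:5],np.round(np.median(q,0),3),[np.round(x,1) for x in R]);
        print('   corners',np.round(cv2.boxPoints(R)).tolist())
Z=W[:,:,2]
brown=(hsv[:,:,0]<22)&(hsv[:,:,1]>70)
n,L,S,C=cv2.connectedComponentsWithStats(brown.astype(np.uint8))
for i in range(1,n):
    if S[i,4]>500:
        zz=Z[L==i]; t=np.nanpercentile(zz,90); print('brown',S[i],round(float(t),3)); rect((L==i)&(abs(Z-t)<.006),'top')
white=(hsv[:,:,1]<40)&(hsv[:,:,2]>170)
rect(white&(Z>.01)&(Z<.04),'rail/disc')
rect((hsv[:,:,2]>120)&(Z>.05)&(Z<.08)&(W[:,:,1]>.0),'strip')
rect((hsv[:,:,0]>100)&(hsv[:,:,0]<125)&(hsv[:,:,1]>140)&(Z>.02),'blue')
rect((Z>.17)&(Z<.21)&(hsv[:,:,2]<60),'cap')
u0,v0,u1,v1=250,80,350,220
cv2.imwrite('pics/crop.png',cv2.resize(p[v0:v1,u0:u1,::-1],None,fx=4,fy=4))
E
```

```text
brown [  364     6   143   156 10893] 0.315
top [ 401    6  106  115 6661] [ 0.67  -0.45   0.314] [array([ 674.2, -451.5]), array([123.8, 196. ]), np.float64(59.1)]
   corners [[558.0, -454.0], [727.0, -555.0], [790.0, -449.0], [622.0, -348.0]]
brown [ 278  107   52   89 3957] 0.234
top [ 280  107   50   70 2977] [ 0.551 -0.178  0.233] [array([ 552.9, -178.1]), array([140.1,  88.5]), np.float64(2.7)]
   corners [[481.0, -137.0], [485.0, -226.0], [625.0, -219.0], [621.0, -131.0]]
brown [  306   252   109   131 10760] 0.316
top [ 320  252   95  131 9254] [ 0.225 -0.263  0.314] [array([ 228.3, -263.5]), array([193.6, 123.6]), np.float64(6.9)]
   corners [[125.0, -214.0], [140.0, -336.0], [332.0, -313.0], [317.0, -191.0]]
rail/disc [148 131 130  23 369] [0.618 0.046 0.026] [array([619.5,  34.6]), array([ 11.6, 330.9]), np.float64(7.5)]
   corners [[592.0, 198.0], [635.0, -130.0], [647.0, -129.0], [604.0, 199.0]]
rail/disc [128 151  17   6  59] [0.594 0.229 0.026] [array([593. , 229.5]), array([ 9.7, 40.9]), np.float64(7.8)]
   corners [[585.0, 249.0], [591.0, 209.0], [601.0, 210.0], [595
[... 1207 characters left out ...]
68] [array([500.5, 169.5]), array([149.5,  16. ]), np.float64(7.4)]
   corners [[425.0, 168.0], [427.0, 152.0], [576.0, 171.0], [574.0, 187.0]]
blue [156  87  37  41 883] [0.676 0.111 0.123] [array([689.3, 119.6]), array([56.2, 62.8]), np.float64(26.3)]
   corners [[650.0, 135.0], [678.0, 79.0], [728.0, 104.0], [701.0, 160.0]]
blue [154 156   7  61  89] [0.499 0.161 0.067] [array([500.6, 160.3]), array([147.4,   4.1]), np.float64(7.5)]
   corners [[427.0, 153.0], [428.0, 149.0], [574.0, 168.0], [573.0, 172.0]]
cap [155  80  16  16 176] [0.693 0.121 0.191] [array([695.6, 122.2]), array([31.2, 27.9]), np.float64(27.3)]
   corners [[675.0, 127.0], [688.0, 103.0], [716.0, 117.0], [703.0, 142.0]]
```

View pics/crop.png

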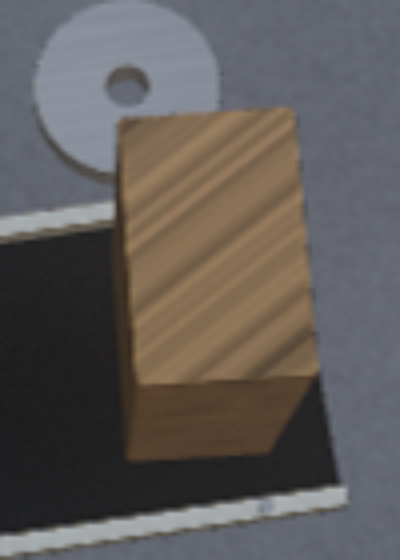

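The crop confirms it: the only brick in the tray is 140 x 88.5 mm with its top at 0.233 m, which fits the description. The other two bricks are about 194 x 124 mm with tops at 0.315 m, so they are too big. The rails measure about 209 mm centre to centre and the stop strip is 150 mm long, so the scale agrees.

The tray axis towards the stop is (-0.131, 0.991). The brick is yawed about 4.8° from it. Plan:
1. Square it with a short low push, using the open fingers laid across the tray.
2. Push high to tip it.
3. Slide it to the stop.

First I raise the arm above the look-alikes and traverse.

>>> jog_arm --commands '[[[0,0,-0.03],[0,0,0],0.085],[[0,0,-0.03],[0,0,0],0.085],[[0,0,-0.03],[0,0,0],0.085],[[0,0,-0.03],[0,0,0],0.085],[[0,0,-0.02],[0,0,0],0.085],[[-0.0138,-0.0326,0],[0,0,0],0.085],[[-0.0138,-0.0326,0],[0,0,0],0.085],[[-0.0138,-0.0326,0],[0,0,0],0.085],[[-0.0138,-0.0326,0],[0,0,0],0.085]]'

```text
clock: 1.0
position: [0.3786, -0.4762, 0.3708]
eef_rot: [-2.664, 1.665, 0.001]
wrist_force: [-0.1, 0.5, -0.8]
gripper_width: 0.0851
```

>>> jog_arm --commands '[[[-0.0138,-0.0326,0],[0,0,0],0.085],[[-0.0138,-0.0326,0],[0,0,0],0.085],[[-0.0138,-0.0326,0],[0,0,0],0.085],[[-0.0138,-0.0326,0],[0,0,0],0.085],[[-0.0138,-0.0326,0],[0,0,0],0.085],[[-0.0138,-0.0326,0],[0,0,0],0.085],[[-0.0138,-0.0326,0],[0,0,0],0.085],[[-0.0138,-0.0326,0],[0,0,0],0.085],[[0,0,0],[0,0,-8],0.085],[[0,0,0],[0,0,-8],0.085],[[0,0,0],[0,0,-8],0.085],[[0,0,0],[0,0,-8],0.085],[[0,0,0],[0,0,-8],0.085],[[0,0,0],[0,0,-8],0.085],[[0,0,0],[0,0,-8],0.085],[[0,0,0],[0,0,-8],0.085],[[0,0,0],[0,0,-7.5],0.085],[[0,0,0],[0,0,0],0.085],[[0,0,0],[0,0,0],0.085]]'

```text
clock: 2.9
position: [0.5638, -0.2639, 0.3709]
eef_rot: [-3.135, -0.2, 0.001]
wrist_force: [-0.2, -0.4, -0.5]
gripper_width: 0.085
```

```bash
python3 - <<'E'
from h import *
from scipy.spatial.transform import Rotation as R
cap('side','side1');cap('top','top1')
s=r.read_state();print(s['q'],s['position']);print(R.from_rotvec(s['eef_rot']).as_matrix().round(4))
E
```

```text
[ 0.74937058  0.26800725 -0.45771741  1.2671206   0.11759594  1.63288649
  0.4418538 ] [ 0.5638521  -0.26393381  0.37107623]
[[ 9.917e-01  1.283e-01 -4.000e-04]
 [ 1.283e-01 -9.917e-01  0.000e+00]
 [-4.000e-04 -1.000e-04 -1.000e+00]]
```

View pics/side1.png

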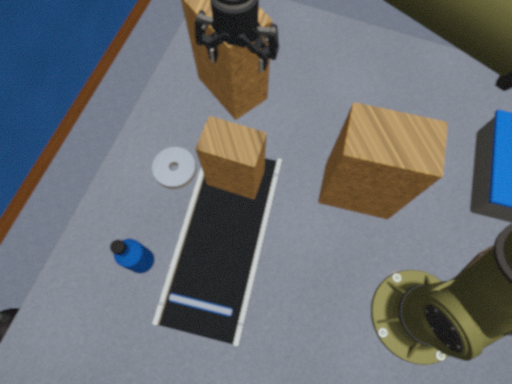

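View pics/top1.png

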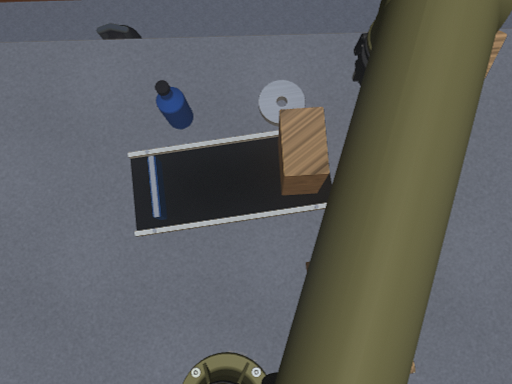

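The side view shows the gripper at (237,35), above and behind the brick, with the fingers across the tray. In the top view the forearm covers the near look-alike, so I'll check its height before going down.

```bash
python3 - <<'E'
from h import *
d=np.load('pics/top1.npz')['d'];W=pts('top',d)
m=(W[...,2]>.34)
for v in range(0,384,40):
    k=np.where(m[v])[0]
    if len(k): c=k[len(k)//2]; print(v,k[0],k[-1],W[v,c].round(3),W[v,k[3]].round(3),W[v,k[-4]].round(3))
E
```

```text
0 382 511 [ 0.481 -0.229  0.767] [ 0.509 -0.201  0.73 ] [ 0.487 -0.275  0.757]
40 359 494 [ 0.454 -0.215  0.765] [ 0.622 -0.244  0.481] [ 0.46  -0.263  0.752]
80 353 484 [ 0.427 -0.208  0.763] [ 0.605 -0.253  0.39 ] [ 0.432 -0.255  0.75 ]
120 351 474 [ 0.401 -0.202  0.762] [ 0.412 -0.172  0.732] [ 0.405 -0.246  0.748]
160 340 463 [ 0.375 -0.194  0.761] [ 0.383 -0.162  0.731] [ 0.377 -0.236  0.748]
200 328 453 [ 0.35  -0.185  0.759] [ 0.355 -0.153  0.728] [ 0.351 -0.227  0.747]
240 316 443 [ 0.326 -0.178  0.757] [ 0.328 -0.144  0.727] [ 0.326 -0.22   0.743]
280 305 433 [ 0.302 -0.17   0.756] [ 0.301 -0.136  0.725] [ 0.301 -0.212  0.741]
320 293 423 [ 0.278 -0.162  0.754] [ 0.274 -0.127  0.723] [ 0.276 -0.204  0.74 ]
360 282 413 [ 0.255 -0.155  0.752] [ 0.249 -0.119  0.721] [ 0.252 -0.196  0.738]
```

The forearm sits at about 0.75 m, well clear of the look-alike. Behind the brick, the large look-alike leaves no room for a low push. Instead I'll square the brick from the stop side: the back of one open finger, low, pushes its front face near the -x rail.

>>> jog_arm --commands '[[[-0.0092,-0.0368,0],[0,0,0],0.085],[[-0.0092,-0.0368,0],[0,0,0],0.085],[[-0.0092,-0.0368,0],[0,0,0],0.085],[[-0.0092,-0.0368,0],[0,0,0],0.085],[[-0.0092,-0.0368,0],[0,0,0],0.085],[[-0.0092,-0.0368,0],[0,0,0],0.085],[[0,0,0],[0,0,8.2],0.085],[[0,0,0],[0,0,8.2],0.085],[[0,0,0],[0,0,8.2],0.085],[[0,0,0],[0,0,8.2],0.085],[[0,0,0],[0,0,8.2],0.085],[[0,0,0],[0,0,8.2],0.085],[[0,0,0],[0,0,8.2],0.085],[[0,0,0],[0,0,8.2],0.085],[[0,0,0],[0,0,8.2],0.085],[[0,0,0],[0,0,8.2],0.085],[[0,0,0],[0,0,8],0.085],[[0,0,0],[0,0,0],0.085],[[0,0,0],[0,0,0],0.085]]'

```text
clock: 4.9
position: [0.4803, -0.0521, 0.3714]
eef_rot: [2.365, -2.068, 0.0]
wrist_force: [-1.2, 1.5, -0.3]
gripper_width: 0.085
```

>>> jog_arm --commands '[[[0,0,0.04],[0,0,0],0.085],[[0,0,0.04],[0,0,0],0.085],[[0,0,0.04],[0,0,0],0.085],[[0,0,0.04],[0,0,0],0.085],[[0,0,0.04],[0,0,0],0.085],[[0,0,0.04],[0,0,0],0.085],[[0,0,0.04],[0,0,0],0.085],[[0,0,0.03],[0,0,0],0.085],[[0,0,0.025],[0,0,0],0.085],[[0,0,0.02],[0,0,0],0.085],[[0,0,0],[0,0,0],0.085],[[0,0,0],[0,0,0],0.085]]'

```text
clock: 6.1
position: [0.4806, -0.0521, 0.0166]
eef_rot: [-2.363, 2.07, 0.001]
wrist_force: [0.7, 0.1, 0.6]
gripper_width: 0.0849
```

```bash
python3 - <<'E'
from h import *
cap('side','side2');cap('top','top2')
s=r.read_state();print(s['position'],s['wrist_force'])
a=cv2.imread('pics/side2.png')[90:330,100:340];cv2.imwrite('pics/c2.png',cv2.resize(a,None,fx=2.5,fy=2.5))
E
```

```text
[ 0.48156188 -0.05234735  0.01759567] [-0.3691247  -0.51926004  0.00721092]
```

View pics/c2.png

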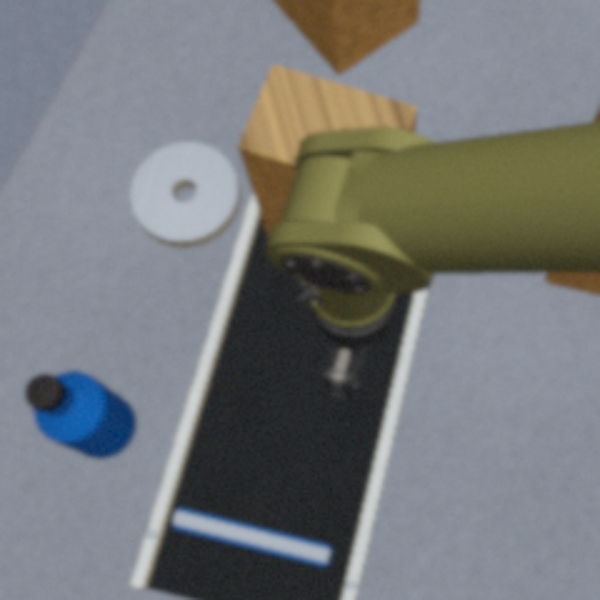

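The crop shows the gripper in the tray at about (340,370). The wrist overhangs towards the brick at (330,200), so I need its height there before moving.

```bash
python3 - <<'E'
from h import *
for n in('side','top'):
    d=np.load(f'pics/{n}2.npz')['d'];W=pts(n,d)
    m=(W[...,2]>.25)&(W[...,1]<.0)&(W[...,0]>.4)&(W[...,0]<.56)
    for y in np.arange(-.2,0,.02):
        k=m&(abs(W[...,1]-y)<.01)
        if k.any(): print(n,y.round(2),k.sum(),np.nanmin(W[k],0).round(3),np.nanmax(W[k],0).round(3))
E
```

```text
side -0.1 104 [ 0.401 -0.098  0.418] [ 0.504 -0.09   0.479]
side -0.08 677 [ 0.4  -0.09  0.38] [ 0.526 -0.07   0.496]
side -0.06 789 [ 0.4  -0.07  0.39] [ 0.521 -0.05   0.499]
side -0.04 979 [ 0.4   -0.05   0.251] [ 0.519 -0.03   0.494]
side -0.02 1528 [ 0.4   -0.03   0.251] [ 0.52  -0.01   0.478]
top -0.1 460 [ 0.4   -0.101  0.37 ] [ 0.517 -0.09   0.482]
top -0.08 937 [ 0.4   -0.09   0.385] [ 0.525 -0.07   0.497]
top -0.06 889 [ 0.4   -0.07   0.396] [ 0.519 -0.05   0.498]
top -0.04 801 [ 0.4   -0.05   0.393] [ 0.518 -0.03   0.497]
top -0.02 693 [ 0.401 -0.03   0.381] [ 0.52  -0.01   0.477]
```

The wrist stays above 0.37 m, so it is clear. Now I push towards -tray, which is tool +x.

>>> jog_arm --commands '[[[0.007,0,0],[0,0,0],0.085],[[0.007,0,0],[0,0,0],0.085],[[0.006,0,0],[0,0,0],0.085],[[0.003,0,0],[0,0,0],0.085],[[0.003,0,0],[0,0,0],0.085],[[0.003,0,0],[0,0,0],0.085],[[0,0,0],[0,0,0],0.085]]'

```text
clock: 6.9
position: [0.484, -0.0814, 0.0161]
eef_rot: [2.361, -2.071, -0.0]
wrist_force: [-0.7, 2.6, -1.8]
gripper_width: 0.085
```

>>> jog_arm --commands '[[[0.002,0,0],[0,0,0],0.085],[[0.002,0,0],[0,0,0],0.085],[[0.001,0,0],[0,0,0],0.085]]'

```text
clock: 7.2
position: [0.4846, -0.0861, 0.0162]
eef_rot: [2.362, -2.071, -0.001]
wrist_force: [-1.8, 3.0, 0.0]
gripper_width: 0.0849
```

```bash
cat >> h.py <<'E'
def bricktop(W,p,zr=.233,tol=.008,box=(.44,.66,-.3,-.08)):
    hsv=cv2.cvtColor(p,cv2.COLOR_RGB2HSV)
    m=(hsv[...,0]<22)&(hsv[...,1]>70)&(abs(W[...,2]-zr)<tol)&(W[...,0]>box[0])&(W[...,0]<box[1])&(W[...,1]>box[2])&(W[...,1]<box[3])
    R=cv2.minAreaRect((W[m][:,:2]*1000).astype(np.float32)); return int(m.sum()),R
E
python3 - <<'E'
from h import *
for n in('side','top'):
  for t in('0','3'):
    if t=='3': p,d=cap(n,n+t)
    z=np.load(f'pics/{n}{t}.npz');print(n,t,bricktop(pts(n,z['d']),z['p']))
s=r.read_state();print(s['position'],s['wrist_force'],s['gripper_width'])
E
```

```text
side 0 (2264, ((553.0865478515625, -177.6341094970703), (139.3506317138672, 89.23523712158203), 2.5399749279022217))
side 3 (1054, ((559.3599243164062, -191.5815887451172), (137.0087127685547, 89.5102767944336), 14.04784870147705))
top 0 (2999, ((552.9378051757812, -178.11349487304688), (140.08860778808594, 88.51400756835938), 2.667665719985962))
top 3 (3004, ((557.5973510742188, -191.85690307617188), (139.93446350097656, 88.7564926147461), 12.617897033691406))
[ 0.48482704 -0.08620995  0.01622924] [-0.28272509  1.68881622 -0.97973106] 0.08519570928069965
```

View pics/top3.png

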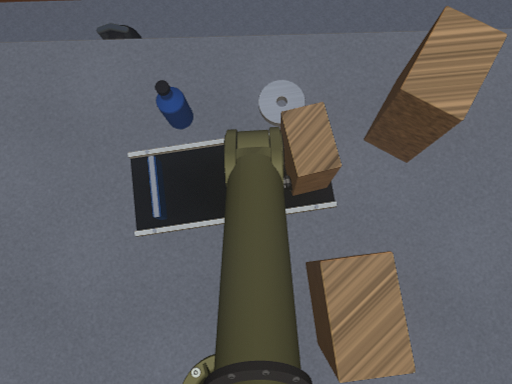

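The top view shows the brick at (312,150), clearly turned: both views give 12.6 to 14° against the tray's 7.4°. The finger linkage reaches about 74 mm, not 57, so I overshot by about 5°. I'll back off and nudge the +x side of the front face in smaller steps.

>>> jog_arm --commands '[[[-0.01,0,0],[0,0,0],0.085],[[-0.012,0,0],[0,0,0],0.085],[[0,-0.027,0],[0,0,0],0.085],[[0,-0.027,0],[0,0,0],0.085],[[0,-0.027,0],[0,0,0],0.085],[[0,-0.027,0],[0,0,0],0.085],[[0,0,0],[0,0,0],0.085],[[0.005,0,0],[0,0,0],0.085],[[0.005,0,0],[0,0,0],0.085],[[0.002,0,0],[0,0,0],0.085],[[0.002,0,0],[0,0,0],0.085],[[0.002,0,0],[0,0,0],0.085],[[0,0,0],[0,0,0],0.085]]'

```text
clock: 8.6
position: [0.591, -0.0659, 0.0164]
eef_rot: [-2.362, 2.071, -0.0]
wrist_force: [-1.1, 2.2, -0.5]
gripper_width: 0.0852
```

```bash
python3 - <<'E'
from h import *
for n in('side','top'):
    p,d=cap(n,n+'4'); print(n,bricktop(pts(n,d),p))
s=r.read_state();print(s['position'],s['wrist_force'],s['gripper_width'])
E
```

```text
side (36, ((610.4503173828125, -223.37950134277344), (38.90431594848633, 8.063072204589844), 7.167560577392578))
top (3008, ((557.8936767578125, -193.61911010742188), (139.92926025390625, 88.58621215820312), 10.978631973266602))
[ 0.5909176  -0.06590097  0.01633246] [-0.13314881  0.48027346 -0.26144142] 0.08490031120757345
```

>>> jog_arm --commands '[[[0.002,0,0],[0,0,0],0.085],[[0.002,0,0],[0,0,0],0.085],[[0.0015,0,0],[0,0,0],0.085],[[0,0,0],[0,0,0],0.085]]'

```text
clock: 9.1
position: [0.5919, -0.0717, 0.0163]
eef_rot: [2.361, -2.072, 0.0]
wrist_force: [-0.6, 1.2, -0.5]
gripper_width: 0.0845
```

```bash
python3 - <<'E'
from h import *
p,d=cap('top','top5'); print(bricktop(pts('top',d),p))
s=r.read_state();print(s['position'],s['wrist_force'],s['gripper_width'])
E
```

```text
(2997, ((558.1083374023438, -196.6969757080078), (140.0556182861328, 88.89168548583984), 8.037985801696777))
[ 0.5919175  -0.07172673  0.01633552] [-0.40077764  1.92463336  0.50051623] 0.08483345503432099
```

Yaw is now 8.0° against the tray's 7.4°, and the brick is 10 mm off centre across, which is good. Next I back off, raise, cross over to behind the brick and turn the fingers across the tray.

>>> jog_arm --commands '[[[-0.01,0,0],[0,0,0],0.085],[[-0.01,0,0],[0,0,0],0.085],[[0,0,-0.03],[0,0,0],0.085],[[0,0,-0.04],[0,0,0],0.085],[[0,0,-0.04],[0,0,0],0.085],[[0,0,-0.04],[0,0,0],0.085],[[0,0,-0.04],[0,0,0],0.085],[[0,0,-0.04],[0,0,0],0.085],[[0,0,-0.04],[0,0,0],0.085],[[0,0,-0.04],[0,0,0],0.085],[[0,0,-0.04],[0,0,0],0.085],[[0,0,-0.01],[0,0,0],0.085],[[0,0,0],[0,0,0],0.085]]'

```text
clock: 10.45
position: [0.5898, -0.0505, 0.3781]
eef_rot: [-2.362, 2.069, -0.005]
wrist_force: [0.4, -0.0, -0.7]
gripper_width: 0.0853
```

>>> jog_arm --commands '[[[0.0365,0.0083,0],[0,0,0],0.085],[[0.0365,0.0083,0],[0,0,0],0.085],[[0.0365,0.0083,0],[0,0,0],0.085],[[0.0365,0.0083,0],[0,0,0],0.085],[[0.0365,0.0083,0],[0,0,0],0.085],[[0.0365,0.0083,0],[0,0,0],0.085],[[0,0,0],[0,0,-8.2],0.085],[[0,0,0],[0,0,-8.2],0.085],[[0,0,0],[0,0,-8.2],0.085],[[0,0,0],[0,0,-8.2],0.085],[[0,0,0],[0,0,-8.2],0.085],[[0,0,0],[0,0,-8.2],0.085],[[0,0,0],[0,0,-8.2],0.085],[[0,0,0],[0,0,-8.2],0.085],[[0,0,0],[0,0,-8.2],0.085],[[0,0,0],[0,0,-8.2],0.085],[[0,0,0],[0,0,-8],0.085],[[0,0,0],[0,0,0],0.085],[[0,0,0],[0,0,0],0.085]]'

```text
clock: 12.35
position: [0.568, -0.2748, 0.3746]
eef_rot: [-3.134, -0.201, 0.004]
wrist_force: [-0.3, 0.1, -0.2]
gripper_width: 0.0849
```

```bash
python3 - <<'E'
from h import *
for n in('side','top'):
    p,d=cap(n,n+'6'); print(n,bricktop(pts(n,d),p))
s=r.read_state();print(s['clock'],s['position'],s['eef_rot'],s['wrist_force'])
E
```

```text
side (2226, ((558.638671875, -196.61683654785156), (139.9462890625, 90.70590209960938), 8.416927337646484))
top (3001, ((558.2300415039062, -196.80776977539062), (140.7145233154297, 88.94747161865234), 8.272319793701172))
12.45 [ 0.56818483 -0.27497765  0.37539441] [-3.13465143e+00 -2.02049616e-01  2.06026540e-03] [-0.12068567 -0.19348431  0.25748767]
```

View pics/side6.png

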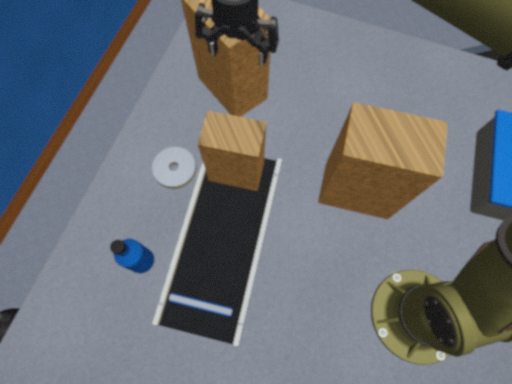

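The side view shows the brick square in the tray at (233,150) and the gripper behind it at (237,35). Both views put the yaw at about 8.3°, 0.015 rad off the tray. Now I go down to z=0.19 and tip it.

>>> jog_arm --commands '[[[0,0,0.04],[0,0,0],0.085],[[0,0,0.04],[0,0,0],0.085],[[0,0,0.04],[0,0,0],0.085],[[0,0,0.035],[0,0,0],0.085],[[0,0,0.03],[0,0,0],0.085],[[0,0,0],[0,0,0],0.085],[[0,-0.008,0],[0,0,0],0.085],[[0,-0.008,0],[0,0,0],0.085],[[0,-0.004,0],[0,0,0],0.085],[[0,-0.004,0],[0,0,0],0.085],[[0,-0.004,0],[0,0,0],0.085]]'

```text
clock: 13.55
position: [0.5654, -0.2483, 0.1928]
eef_rot: [3.132, 0.204, 0.003]
wrist_force: [0.8, -3.5, 1.8]
gripper_width: 0.0848
```

>>> jog_arm --commands '[[[0,-0.008,0],[0,0,0],0.085],[[0,-0.008,0],[0,0,0],0.085],[[0,-0.008,0],[0,0,0],0.085],[[0,-0.008,0],[0,0,0],0.085]]'

```text
clock: 13.95
position: [0.5604, -0.2143, 0.1912]
eef_rot: [-3.134, -0.206, 0.001]
wrist_force: [-0.4, -0.2, 1.6]
gripper_width: 0.0849
```

```bash
python3 - <<'E'
from h import *
cap('side','side7');cap('top','top7')
s=r.read_state();print(s['clock'],s['position'],s['wrist_force'])
E
```

```text
14.05 [ 0.56060733 -0.21289389  0.19114516] [ 2.31508024 -1.57041371 -0.12617209]
```

View pics/side7.png

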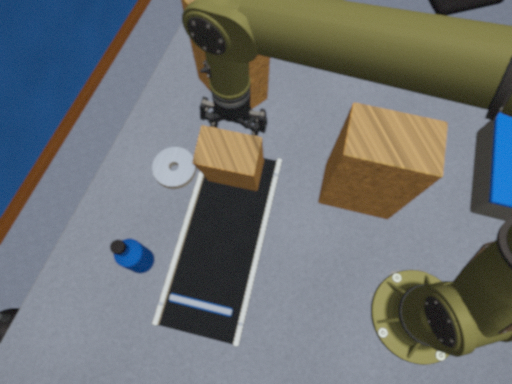

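The view shows the brick's top at (228,152), already leaning towards the stop, with its foot still at (230,185). It is tilting and not sliding, so I keep pushing.

>>> jog_arm --commands '[[[0,-0.008,0],[0,0,0],0.085],[[0,-0.008,0],[0,0,0],0.085],[[0,-0.008,0],[0,0,0],0.085],[[0,-0.008,0],[0,0,0],0.085],[[0,-0.008,0],[0,0,0],0.085],[[0,-0.008,0],[0,0,0],0.085],[[0,-0.008,0],[0,0,0],0.085],[[0,-0.006,0],[0,0,0],0.085],[[0,0,0],[0,0,0],0.085],[[0,0,0],[0,0,0],0.085],[[0,0,0],[0,0,0],0.085],[[0,0,0],[0,0,0],0.085]]'

```text
clock: 15.25
position: [0.5525, -0.1547, 0.1912]
eef_rot: [3.135, 0.204, -0.0]
wrist_force: [-0.6, -0.5, 0.1]
gripper_width: 0.085
```

```bash
python3 - <<'E'
from h import *
cap('side','side8');cap('top','top8')
s=r.read_state();print(s['clock'],s['position'],s['wrist_force'])
E
```

```text
15.35 [ 0.55250195 -0.154489    0.19122881] [ 0.05028529  0.36599953 -0.81324453]
```

View pics/side8.png

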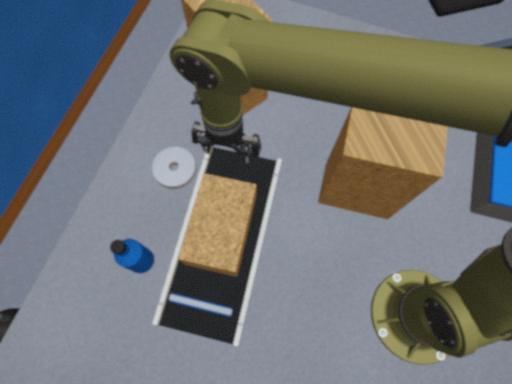

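The brick has fallen and lies flat between the rails at (220,222), its leading end short of the strip. Measuring the gap.

```bash
cat >> h.py <<'E'
C=np.array([515.9,48.5]);U=np.array([-.1305,.9914]);V=np.array([.9914,.1305])
def lying(n,f):
    z=np.load(f'pics/{f}.npz');W=pts(n,z['d'])
    k,R=bricktop(W,z['p'],.097,.008,(.4,.65,-.25,.2))
    b=cv2.boxPoints(R)-C; al=b@U
    print(n,k,R,'centre along/across',(R[0]-C)@U,(R[0]-C)@V,'corners along',np.sort(al).round(1))
    p=z['p'];hsv=cv2.cvtColor(p,cv2.COLOR_RGB2HSV)
    m=(abs(W[...,2]-.066)<.008)&(hsv[...,0]>95)&(hsv[...,0]<130)&(W[...,0]>.4)&(W[...,0]<.6)&(W[...,1]>.12)&(W[...,1]<.2)
    q=W[m][:,:2]*1000; a=(q-C)@U; print('  stop top along',np.percentile(a,[1,50,99]).round(1),cv2.minAreaRect(q.astype(np.float32)))
E
python3 - <<'E'
from h import *
lying('side','side8');lying('top','top8');
E
```

```text
side 5067 ((533.600341796875, -28.335426330566406), (139.99855041503906, 224.9605255126953), 7.97291374206543) centre along/across -78.48453626861573 7.521095721282981 corners along [-191.5 -190.4   33.4   34.6]
  stop top along [111.2 120.9 130.6] ((500.07879638671875, 168.33990478515625), (149.73146057128906, 19.876708984375), 7.402413845062256)
top 4398 ((531.2017211914062, -11.991836547851562), (140.4908447265625, 191.50367736816406), 8.359315872192383) centre along/across -61.968481369018555 7.275941719665548 corners along [-158.8 -156.7   32.7   34.8]
  stop top along [110.2 119.  130.2] ((499.894775390625, 167.77438354492188), (149.89651489257812, 21.081092834472656), 7.48018217086792)
```

Both views agree on the leading end at 34 mm and the stop face at about 110.5 mm along, so the gap is about 76 mm. The brick's yaw is within 1° and it is 7.5 mm off centre. Next I back off, go down and slide it.

>>> jog_arm --commands '[[[0,0.015,0],[0,0,0],0.085],[[0,0.015,0],[0,0,0],0.085],[[0,0,0.035],[0,0,0],0.085],[[0,0,0.04],[0,0,0],0.085],[[0,0,0.04],[0,0,0],0.085],[[0,0,0.035],[0,0,0],0.085],[[0,0,0],[0,0,0],0.085],[[0,0,0],[0,0,0],0.085]]'

```text
clock: 16.15
position: [0.5565, -0.185, 0.0414]
eef_rot: [-3.135, -0.204, 0.001]
wrist_force: [0.4, 0.6, 0.5]
gripper_width: 0.0848
```

>>> jog_arm --commands '[[[0,-0.01,0],[0,0,0],0.085],[[0,-0.01,0],[0,0,0],0.085],[[0,-0.005,0],[0,0,0],0.085],[[0,-0.005,0],[0,0,0],0.085],[[0,-0.005,0],[0,0,0],0.085],[[0,-0.005,0],[0,0,0],0.085],[[0,-0.005,0],[0,0,0],0.085]]'

```text
clock: 16.85
position: [0.551, -0.1418, 0.042]
eef_rot: [3.131, 0.202, 0.002]
wrist_force: [1.4, -5.2, 0.7]
gripper_width: 0.0848
```

>>> jog_arm --commands '[[[0,-0.008,0],[0,0,0],0.085],[[0,-0.008,0],[0,0,0],0.085],[[0,-0.008,0],[0,0,0],0.085],[[0,-0.008,0],[0,0,0],0.085],[[0,-0.004,0],[0,0,0],0.085]]'

```text
clock: 17.35
position: [0.5464, -0.105, 0.0419]
eef_rot: [3.132, 0.204, 0.002]
wrist_force: [1.0, -5.6, 1.5]
gripper_width: 0.0852
```

```bash
python3 - <<'E'
from h import *
cap('side','side9');cap('top','top9')
lying('side','side9');lying('top','top9')
s=r.read_state();print(s['clock'],s['position'],s['wrist_force'], (s['position'][:2]*1000-C)@U)
E
```

```text
side 5308 ((528.2908325195312, 17.116455078125), (138.25595092773438, 227.38485717773438), 7.443859577178955) centre along/across -32.73065007934571 8.188718747558616 corners along [-146.5 -146.4   80.9   81. ]
  stop top along [111.1 120.9 130.6] ((500.1036682128906, 168.3640594482422), (149.7272491455078, 19.857135772705078), 7.3539533615112305)
top 4442 ((525.6947631835938, 41.83889389038086), (140.68460083007812, 179.52865600585938), 7.571682929992676) centre along/across -7.882037192535403 8.841253872909567 corners along [-97.7 -97.6  81.8  82. ]
  stop top along [110.3 119.1 130.2] ((499.49688720703125, 167.51438903808594), (149.35055541992188, 21.144363403320312), 7.083001613616943)
17.45 [ 0.54624624 -0.10418203  0.0417704 ] [ 0.42806298 -2.00174305  1.12500807] -155.32914718869728
```

View pics/side9.png

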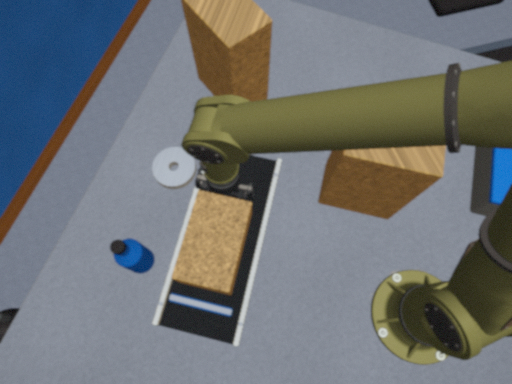

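The brick at (213,240) is now square (7.4 to 7.6° against 7.4°) with about 29 mm left to the strip at (200,305).

>>> jog_arm --commands '[[[0,-0.007,0],[0,0,0],0.085],[[0,-0.007,0],[0,0,0],0.085],[[0,-0.006,0],[0,0,0],0.085],[[0,-0.003,0],[0,0,0],0.085],[[0,-0.002,0],[0,0,0],0.085]]'

```text
clock: 17.95
position: [0.5429, -0.08, 0.0416]
eef_rot: [3.133, 0.204, 0.001]
wrist_force: [0.2, -6.3, 3.4]
gripper_width: 0.0851
```

>>> jog_arm --commands '[[[0,-0.001,0],[0,0,0],0.085],[[0,-0.001,0],[0,0,0],0.085]]'

```text
clock: 18.15
position: [0.5427, -0.0783, 0.0415]
eef_rot: [3.133, 0.204, 0.001]
wrist_force: [1.3, -5.5, 2.5]
gripper_width: 0.0846
```

>>> jog_arm --commands '[[[0,-0.001,0],[0,0,0],0.085],[[0,0,0],[0,0,0],0.085]]'

```text
clock: 18.35
position: [0.5425, -0.0772, 0.0415]
eef_rot: [3.134, 0.204, 0.001]
wrist_force: [0.9, -5.4, 2.2]
gripper_width: 0.0847
```

```bash
python3 - <<'E'
from h import *
cap('side','side10');cap('top','top10')
lying('side','side10');lying('top','top10')
s=r.read_state();print(s['clock'],s['position'],s['wrist_force'], (s['position'][:2]*1000-C)@U)
E
```

```text
side 5463 ((524.9629516601562, 45.586158752441406), (139.23362731933594, 225.69757080078125), 7.3629255294799805) centre along/across -4.071497404479984 8.604753993072531 corners along [-117.1 -116.7  108.6  108.9]
  stop top along [111.2 120.9 130.6] ((500.4022216796875, 168.38766479492188), (150.36952209472656, 19.860109329223633), 7.369217395782471)
top 4160 ((521.0611572265625, 74.94290924072266), (140.3460235595703, 168.57843017578125), 7.46265172958374) centre along/across 25.54196920318603 8.567570930328392 corners along [-58.8 -58.7 109.8 109.9]
  stop top along [110.9 123.2 130.4] ((499.40679931640625, 168.86770629882812), (149.78314208984375, 20.127365112304688), 8.562271118164062)
18.45 [ 0.54246679 -0.0771899   0.04148977] [ 0.25755661 -5.05514187  2.08045382] -128.07593345493828
```

The gap is down to 1 or 2 mm. I press on in 1 mm steps until the force rises above the 5 to 6 N of sliding.

>>> jog_arm --commands '[[[0,-0.001,0],[0,0,0],0.085],[[0,0,0],[0,0,0],0.085]]'

```text
clock: 18.65
position: [0.5423, -0.0762, 0.0415]
eef_rot: [3.134, 0.203, 0.001]
wrist_force: [0.9, -4.5, 2.6]
gripper_width: 0.085
```

>>> jog_arm --commands '[[[0,-0.001,0],[0,0,0],0.085],[[0,0,0],[0,0,0],0.085]]'

```text
clock: 18.85
position: [0.5422, -0.0752, 0.0415]
eef_rot: [3.134, 0.203, 0.0]
wrist_force: [0.8, -5.3, 3.0]
gripper_width: 0.0849
```

>>> jog_arm --commands '[[[0,-0.001,0],[0,0,0],0.085],[[0,0,0],[0,0,0],0.085]]'

```text
clock: 19.05
position: [0.5422, -0.0752, 0.0415]
eef_rot: [3.132, 0.203, 0.001]
wrist_force: [1.6, -6.7, 0.7]
gripper_width: 0.0848
```

>>> jog_arm --commands '[[[0,-0.001,0],[0,0,0],0.085],[[0,0,0],[0,0,0],0.085]]'

```text
clock: 19.25
position: [0.5422, -0.0753, 0.0415]
eef_rot: [3.131, 0.202, 0.001]
wrist_force: [0.9, -8.8, 1.6]
gripper_width: 0.085
```

The tool has stopped and the force is rising (8.8 N), so the brick is on the stop. I retreat straight back, raise the arm and check.

>>> jog_arm --commands '[[[0,0.004,0],[0,0,0],0.085],[[0,0.01,0],[0,0,0],0.085],[[0,0.02,0],[0,0,0],0.085],[[0,0.025,0],[0,0,0],0.085],[[0,0,-0.03],[0,0,0],0.085],[[0,0,-0.04],[0,0,0],0.085],[[0,0,-0.04],[0,0,0],0.085],[[0,0,-0.03],[0,0,0],0.085],[[0,0,0],[0,0,0],0.085],[[0,0,0],[0,0,0],0.085]]'

```text
clock: 20.25
position: [0.5494, -0.1301, 0.1814]
eef_rot: [-3.135, -0.206, -0.001]
wrist_force: [-0.8, -0.4, -0.7]
gripper_width: 0.0851
```

```bash
python3 - <<'E'
from h import *
cap('side','side11');cap('top','top11')
lying('side','side11');lying('top','top11')
s=r.read_state();print(s['clock'],s['position'],s['wrist_force'],np.abs(s['dq']).max())
E
```

```text
side 5464 ((524.296630859375, 47.83885955810547), (138.73683166503906, 224.67225646972656), 7.59282922744751) centre along/across -1.7512149612426786 8.23814100631716 corners along [-114.2 -114.   110.5  110.7]
  stop top along [111.4 121.1 130.6] ((500.0758972167969, 168.45506286621094), (149.8262481689453, 19.582021713256836), 7.686917781829834)
top 5317 ((524.5454711914062, 48.402069091796875), (140.2677459716797, 224.58535766601562), 7.521484375) centre along/across -1.2253226928710967 8.558340155639671 corners along [-113.5 -113.5  111.   111.1]
  stop top along [111.  124.  130.7] ((499.79400634765625, 168.67279052734375), (150.0920867919922, 20.37613296508789), 8.331116676330566)
20.35 [ 0.54834236 -0.1301111   0.17972364] [ 0.69577356 -0.41179822  0.78844202] 0.009509210162926668
```

View pics/side11.png

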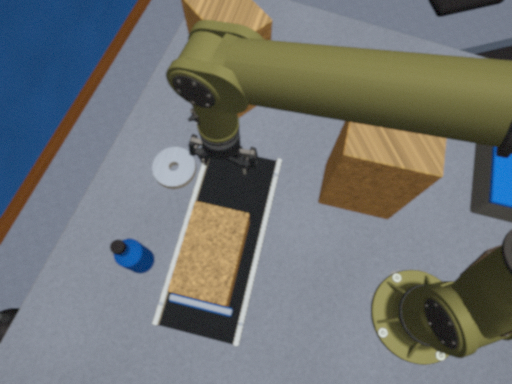

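The brick lies at (210,253) with its end flush on the strip at (200,305), and the gap is 1 mm or less in both views. The bottle at (133,255) and disc at (173,167) look unmoved, and the gripper at (225,150) is clear. Handing in.

```bash
python3 -c "
from h import *
print(r.close_job())"
```

```text
the job is handed in; nothing more can be done
None
```

The brick is lying on its broad face, snug and square against the blue stop, and I handed the job in at about 20 s of the 48 s allowed. No verdict is reported.

**What I did:** The brick stood about 5° off the tray's line, so I first squared it with low nudges on its front face. The first nudge overshot by about 5° because the finger linkage reached about 17 mm further than I had reckoned; a second nudge corrected it. I then tipped it with the open fingers, slid it about 76 mm until the tool stopped and the force rose to 8.8 N, and backed off.

**Last checks:**

| Check | Measured | Limit |
|---|---|---|
| Gap between brick end and stop face | 0 to 1 mm in both views | 8 mm |
| Squareness, brick axis to tray axis | about 0.003 rad | 0.08 rad |
| Distance off centre across the tray | about 8.5 mm | 35 mm |

- **Bystanders:** the bottle and disc sit at the same pixels as at the start. I compared these by eye and did not measure them.
- **Gripper:** it was clear of the brick, and the wrist force was back to about zero (noise level).
- **Disagreement:** in the final top view the stop's own angle came out 0.8° higher than the brick's (8.3° against 7.5°). The side view gave 7.7° for the stop and 7.6° for the brick. I put the difference down to the brick hiding part of the stop's edge; either way it is well within the limit.

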